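# Offer up a bath lid to its hinge and hold it for the pin

### The arm

A 6-joint arm with a two-finger parallel gripper is mounted at the origin on the work surface. World frame = base frame: x ahead of the robot, y to its left, z up, the work surface at z = 0. Lengths are in m, angles in rad, forces in N, time in s.
With the tool pointing down it reaches from about 0.425 to 0.95 m from the base axis. Payload 3.5 kg.
Tool frame: the origin (TCP) lies at the very end of the fingers, on their centre line; the grasp point (between the pads) lies 19 mm behind it; z points along the fingers, y is the line along which they close (so a half turn about z gives the same grasp; the last joint's range is limited). The gripper opens to 85 mm and grips with 20 to 120 N. Pads are 22 mm wide; open, the fingers measure 114 mm over their backs; the gripper's body (76 mm by 85 mm) begins 54 mm behind the grasp point. The pads swing forward as they close: fully open they stand 13 mm farther back than shut.
Start: joints at [-1.395, 0.286, 1.577, -0, 1.279, -0.15], TCP at [0.216, -0.639, 0.231] pointing down, gripper open.
Joint ranges: [-2.77, 2.77], [-0.9, 2.22], [0.21, 2.48], [-1.53, 4.67], [0.24, 2.81], [-2.84, 2.84]. Speed limits (rad/s): [2.79, 2.79, 3.14, 3.14, 3.14, 3.14].

### API

Orientations are given as a unit quaternion [x, y, z, w].
In Python, from bench import robot, read_camera, spot_in, silhouettes gives the robot as it stands. Calls block until the motion is done:
- robot.move_pose(position, orientation): joint-space move of the TCP to a pose.
- robot.move_l(position, rotation=None, rate=0.15): straight line of the TCP; rotation=None keeps the orientation; rate is the mean speed in m/s.
- robot.move_j(angles): joint-space move.
- robot.set_gripper(opening, grasp_force=None): finger opening in m; grasp_force is the grip in N (None keeps the last); returns when the fingers have stopped.
- robot.dwell(seconds).
- robot.ik(position, orientation): joint angles nearest the present ones, or None.
- read_camera(name): name is "scene" or "top"; returns a dict with "frame" (420x560x3 uint8, red, green, blue), "range_z" (420x560 float32, m along the optical axis (not along the pixel's ray), 0 where there is no reading), "fx", "fy", "cx", "cy" (pixels), "xyz" and "orientation" of the camera in the world. Camera axes: x right, y down, z forward; pixel columns grow to the right and rows downward; lengths in m; the calibration is good to about 2 mm. A picture is of the moment at which its call begins.
A pose or a line that the arm cannot do raises robot.MotionError and nothing moves.
- robot.sign_off(): hands the job in; it is judged then, once.
Trained networks look in the newest picture that a camera, given by its name, has taken for a name from the list of things; names that differ only in an ending like _2 or _b are one class to them, and where a whole thing is asked for, a point or a joint stands for the part that bears it (a point fixed in the world has none). Each returns a list of dicts, best first, with "confidence" (0 to 1); they miss things now and then, are a little off and sometimes report something else, mostly with a low value. They report only what shows in the picture. A call takes as long as a camera call.
- spot_in(query, camera): "centre" ([x, y, z] in m, in world coordinates, good to about 4 mm: the middle of the surface that is visible of it).
- silhouettes(query, camera): "region" (420x560 bool, what is visible of it).
Readings, each from a call of its own:
- robot.current_t(): time.
- robot.current_joints(): joint angles.
- robot.current_dq(): joint speeds.
- robot.current_joint_efforts(): joint torques, N m.
- robot.current_eef_pos(): TCP position.
- robot.current_orientation(): TCP orientation.
- robot.current_ft_force(): force on the tool from outside, world axes, zero at the start.
- robot.current_ft_torque(): the same for the moment, N m.
- robot.current_gripper_width(): finger opening in m.
- robot.current_finger_force(): force on a finger pad.
Only numpy, scipy, OpenCV 4.12 (cv2) and the standard library are available. Lean on these libraries where they do the work, as an engineer would, in place of code of your own. Each camera call takes 0.05 s, during which the arm holds its last target. There are 200 camera calls.

### The job

Take the loose lid by its handle, bring it level over the small bath and slide it in under the bath's steel carrying bail until the lid's hinge knuckle sits between the two knuckles on the bath and all three holes line up, so that the hinge pin could be pushed straight through. Finish while still holding the lid there, still and level, its weight in your grip and clear of the bath's rim: do not let go, a colleague will fit the pin. Do not bang or force the lid against the bath, and leave the jars, the mug, the dish and the pin where they are.

Things in the scene. Friction and masses are not known exactly. Their poses are not given: they have to be found in the camera images.
- bath: Small open lab bath, fixed: black base with steel rim round a 108 x 110 mm opening, rim top flat, 75 mm above the table. Stands left or right, the lid on the other side. Origin on the table; x points to its hinge side at the back (roughly away from the robot, yaw varies), y left, z up. Spans x -88 to +112, y -95 to +95 mm.
- bath_bail (a point): Middle of the bath's carrying bail: fixed round steel bar 8 mm thick along y over the top, at x 62, y 0, z 122 mm in the bath's frame, on uprights at y +-98 mm. Free below it: 43 mm down to the rim, 188 mm between the uprights. Axes as the bath's.
- bath_eye (a point): On the bath's hinge axis (its y), midway between its two fixed knuckles: x 85, y 0, z 93 mm in the bath's frame; the lid's knuckle middle belongs here. Knuckles 20 mm outside, 10 mm holes, at y 14.5 to 32.5 mm either side: a 29 mm gap, open to front, top and below (rim 8 mm lower). Behind it a jamb block 72 mm wide, face 12 mm past the axis, top at z 97.
- lid: Loose lid lying flat, 0.2 to 0.4 kg: steel plate 130 x 130 x 4 mm with a black bar handle on top and one knuckle standing out from the middle of one edge. Origin at the centre of the plate's underside; x points to the knuckle, y left, z up. Lined up, its underside is 83 mm above the table, 8 mm clear over the rim: nothing on the bath supports it there.
- lid_eye (a point): Middle of the lid's knuckle hole: x 80, y 0, z 10 mm in the lid's frame; the hole runs along y. Knuckle 20 mm outside diameter, 24 mm long, 10 mm hole, on a steel leaf 24 mm wide; its underside is level with the plate's. Axes as the lid's.
- lid_grip (a point): Centre of the lid's handle bar: x -10, y 0, z 36 mm in the lid's frame. Bar 70 mm long along y, 14 mm wide along x, 14 mm high, on two end posts; 25 mm free below it. Pinch it from above across its 14 mm width. Axes as the lid's.
- jar_a: Bystander: closed glass jar with a blue cap, 56 mm diameter, 100 mm tall, standing between bath and lid; origin at the centre of its foot, z up.
- jar_b: Bystander: a like jar, further back; origin at the centre of its foot, z up.
- mug: Bystander: glass mug, 72 mm diameter, 85 mm tall, at the back, with droppers standing in it up to 162 mm above the table; origin at the centre of its foot, z up.
- dish: Bystander: small open steel dish, 85 x 60 x 18 mm, near the robot, holding the hinge pin; origin at the centre of its underside.
- pin: Bystander: steel hinge pin, 6 mm diameter, 66 mm long, lying in the dish and staying there; origin at mid length, at its underside.

How it is judged:
On the way, in this order (a step that is already met when the one before it is completed fails the run):
1. the lid is lifted off the table in the gripper (height (world z) of lid above 0.03 m and contact force between the fingers and lid above 1 N), for 0.2 s.
2. the lid's knuckle is slid in below the bail (x of lid_eye in the frame of bath_eye between -0.032 and 0.006 m and y of lid_eye in the frame of bath_eye between -0.06 and 0.06 m and z of lid_eye in the frame of bath_eye between -0.012 and 0.016 m), for 0.1 s.
At the end, for the whole second after the job is handed in: The lid knuckle's middle is within 3 mm of the bath's hinge axis (fore-aft, up-down) and 4 mm of centre along it; hole axes parallel and lid level within 0.08 rad; lid still (under 0.02 m/s), gripped by the fingers, pressing on the bath under 2 N (x of lid_eye in the frame of bath_eye between -0.003 and 0.003 m and z of lid_eye in the frame of bath_eye between -0.003 and 0.003 m and y of lid_eye in the frame of bath_eye between -0.004 and 0.004 m and angle between the y axis of lid and the y axis of bath, either way round below 0.08 rad and angle between lid's own z axis and vertical below 0.08 rad and contact force between the fingers and lid above 2 N and contact force between lid and bath below 2 N and linear speed of lid below 0.02 m/s); the arm keeps its last pose, push and grip.
It fails at once if the lid is banged or forced against the bath (over 30 N) (contact force between lid and bath above 30 N).
It fails at once if a jar, the mug, the dish or the pin is moved by more than 30 mm (distance of any of jar_a, jar_b, mug, dish, pin from where it was at the start of the episode above 0.03 m).
It fails at once if a jar or the mug is tipped over (angle between any of jar_a, jar_b, mug's own z axis and vertical above 0.5 rad).
It also fails if it takes over 48 s, if anything falls off the work surface, if the arm or the gripper's body presses on something with over 40 N, if the wrist force passes 120 N, or if a joint passes its speed limit or range.

## Working session

There is one attempt and no reset: what is moved stays moved. The work goes in short steps, each a Python script; the robot and the scene stay as the last script left them, time stands still between calls to the robot, and variables do not carry over. Pictures are saved under pics/ and viewed, at most 10 in all, crops included, and the job is handed in when it is done.

```bash
ls; mkdir -p pics; cat > h.py <<'E'
import numpy as np, cv2
from scipy.spatial.transform import Rotation as R
from bench import robot, read_camera, spot_in, silhouettes
def cloud(c):
    z=c["range_z"]; v,u=np.indices(z.shape)
    p=np.stack([(u-c["cx"])*z/c["fx"],(v-c["cy"])*z/c["fy"],z],-1)
    w=p@R.from_quat(c["orientation"]).as_matrix().T+np.array(c["xyz"])
    w[z<=0]=np.nan
    return w
E
python3 - <<'E'
from h import *
ims=[]
for n in ["scene","top"]:
    c=read_camera(n); cv2.imwrite(f"pics/{n}0.png",c["frame"][...,::-1])
    print(n,c["xyz"],c["orientation"],c["fx"],c["cx"],c["cy"])
    np.savez(f"{n}0.npz",w=cloud(c),f=c["frame"])
    for q in ["bath","bath_bail","bath_eye","lid","lid_eye","lid_grip","jar_a","mug","dish","pin"]:
        print(n,q,[(np.round(d["centre"],3).tolist(),round(d["confidence"],2)) for d in spot_in(q,n)][:3])
print(robot.current_t())
E
```

```text
pics
scene [0.92286434 0.5284738  0.50891155] [ 0.2480566   0.84082149 -0.46531898 -0.12233311] 411.2717963230386 288.27367809067266 203.17159887003555
scene bath [([0.526, -0.212, 0.066], 0.91), ([0.562, 0.237, 0.002], 0.3)]
scene bath_bail [([0.529, -0.215, 0.062], 0.77)]
scene bath_eye [([0.527, -0.209, 0.06], 0.74)]
scene lid [([0.561, 0.237, 0.002], 0.83)]
scene lid_eye [([0.561, 0.236, 0.002], 0.86)]
scene lid_grip [([0.559, 0.24, 0.008], 0.88)]
scene jar_a [([0.551, 0.005, 0.065], 0.79), ([0.797, -0.001, 0.077], 0.74)]
scene mug [([0.785, 0.151, 0.077], 0.62)]
scene dish [([0.528, -0.204, 0.061], 0.75), ([0.375, -0.007, 0.011], 0.62)]
scene pin [([0.388, -0.014, 0.008], 0.37)]
top [0.51725673 0.00221079 1.00133983] [ 0.71652333 -0.69631911  0.03624733 -0.02049717] 545.9362619637054 272.7435620038014 214.11614955560736
top bath [([0.494, -0.262, 0.076], 0.69)]
top bath_bail [([0.492, -0.263, 0.077], 0.84)]
top bath_eye [([0.492, -0.262, 0.071], 0.61)]
top lid [([0.554, 0.221, 0.005], 0.87)]
top lid_eye [([0.549, 0.22, 0.001], 0.96)]
top lid_grip [([0.546, 0.223, 0.003], 0.8)]
top jar_a [([0.541, -0.011, 0.1], 0.74), ([0.771, -0.02, 0.1], 0.71)]
top mug []
top dish [([0.381, -0.004, 0.002], 0.88)]
top pin [([0.387, -0.017, 0.01], 0.52)]
1.1
```

View pics/scene0.png

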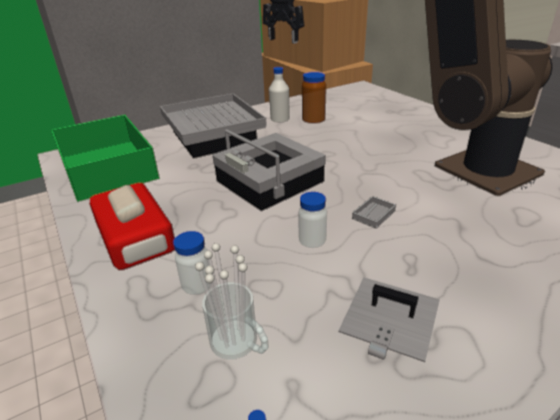

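View pics/top0.png

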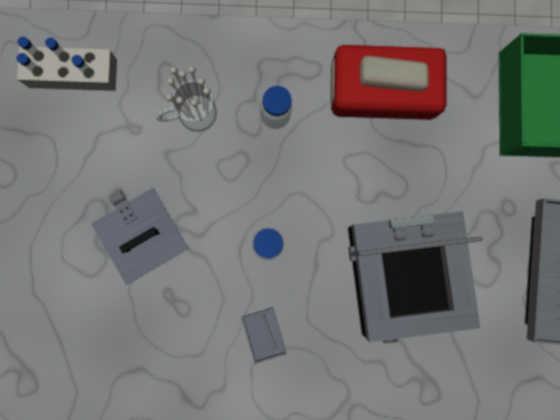

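Top view: lid at left (140,237) with its knuckle up-left at (118,197). Bath at right, opening about (417,282), bail from (352,252) to (480,238), knuckles near (400,232) and (428,229). jar_a is between them at (268,243). Next I'll fit the poses from depth.

```bash
python3 - <<'E'
from h import *
def rect(p):
    r=cv2.minAreaRect((p[:,:2]*1000).astype(np.float32)); return np.round(r[0],1),np.round(r[1],1),round(r[2],1)
for n in ["top","scene"]:
    w=np.load(f"{n}0.npz")["w"].reshape(-1,3); w=w[~np.isnan(w).any(1)]
    x,y,z=w.T
    b=(x>.33)&(x<.70)&(y<-.12)&(y>-.41)
    l=(x>.44)&(x<.68)&(y<.34)&(y>.12)
    print(n,"table z",np.median(z[l]))
    for nm,m in [("rim",b&(abs(z-.075)<.004)),("knuck/jamb",b&(z>.085)&(z<.108)),("bail",b&(z>.111)&(z<.14)),("handle",l&(z>.028)&(z<.06)),("lidknuck",l&(z>.012)&(z<.026)),("plate",l&(z>.0025)&(z<.026))]:
        p=w[m]; 
        if len(p)>4:
            print(nm,len(p),"mean",np.round(p.mean(0),4),"med z",np.median(p[:,2]).round(4),rect(p),"range",p.min(0).round(3),p.max(0).round(3))
c=np.load("top0.npz"); f=c["f"]
a=cv2.resize(f[205:265,340:490],None,fx=5,fy=5,interpolation=cv2.INTER_CUBIC)
b=cv2.resize(f[180:290,85:195],None,fx=2.6,fy=2.6,interpolation=cv2.INTER_CUBIC)
o=np.zeros((590,750,3),np.uint8); o[:300]=a; o[300:300+b.shape[0],:b.shape[1]]=b
zz=np.clip(c["w"][...,2][205:265,340:490]/.13*255,0,255); zz=cv2.resize(np.nan_to_num(zz).astype(np.uint8),None,fx=3,fy=3,interpolation=0)
o[300:480,300:750]=zz[...,None]
cv2.imwrite("pics/crop0.png",o[...,::-1])
E
```

```text
top table z 0.0012351777826962174
rim 7686 mean [ 0.4866 -0.2638  0.0751] med z 0.0751 (array([ 493.5, -260.9]), array([200.4, 198. ]), 8.5) range [ 0.382 -0.372  0.071] [ 0.606 -0.155  0.079]
knuck/jamb 719 mean [ 0.5756 -0.2487  0.0981] med z 0.0981 (array([ 568.1, -249.8]), array([ 49.1, 199.8]), 10.3) range [ 0.526 -0.352  0.085] [ 0.597 -0.155  0.108]
bail 618 mean [ 0.5434 -0.2546  0.1251] med z 0.1252 (array([ 543.6, -256.2]), array([  8. , 204.2]), 8.5) range [ 0.526 -0.357  0.113] [ 0.561 -0.155  0.131]
handle 357 mean [0.5422 0.2162 0.0422] med z 0.0426 (array([542.5, 217. ]), array([14.6, 69.7]), 32.2) range [0.519 0.185 0.029] [0.566 0.248 0.049]
lidknuck 152 mean [0.6135 0.2607 0.0178] med z 0.0179 (array([583.8, 240. ]), array([104.1,  62.9]), 32.1) range [0.523 0.187 0.012] [0.631 0.279 0.025]
plate 5073 mean [0.556  0.2262 0.0051] med z 0.0044 (array([560., 230.]), array([239.9, 219.4]), 0.0) range [0.44  0.12  0.003] [0.68  0.34  0.025]
scene table z 0.0008580455120721919
rim 1846 mean [ 0.4936 -0.2477  0.0752] med z 0.0754 (array([ 495., -264.]), array([202.9, 201.1]), 8.6) range [ 0.383 -0.374  0.071] [ 0.608 -0.155  0.079]
knuck/jamb 405 mean [ 0.5739 -0.2457  0.0957] med z 0.097 (array([ 568.1, -252.3]), array([ 53.9, 201.4]), 8.6) range [ 0.527 -0.355  0.085] [ 0.599 -0.156  0.108]
bail 238 mean [ 0.5451 -0.2452  0.1236] med z 0.1248 (array([ 546.3, -257.7]), array([  8.6, 206.1]), 8.7) range [ 0.527 -0.36   0.111] [ 0.564 -0.156  0.128]
handle 546 mean [0.5466 0.2183 0.04  ] med z 0.0421 (array([544.9, 216.3]), array([15.9, 69.8]), 32.7) range [0.52  0.185 0.028] [0.569 0.249 0.046]
lidknuck 288 mean [0.6026 0.2527 0.0181] med z 0.0186 (array([585.7, 240. ]), array([104.2,  67.9]), 30.2) range [0.524 0.189 0.012] [0.634 0.277 0.026]
plate 4936 mean [0.5642 0.2319 0.0055] med z 0.0045 (array([566.8, 229.9]), array([215.5, 226. ]), 89.3) range [0.454 0.121 0.003] [0.68  0.338 0.026]
```

View pics/crop0.png

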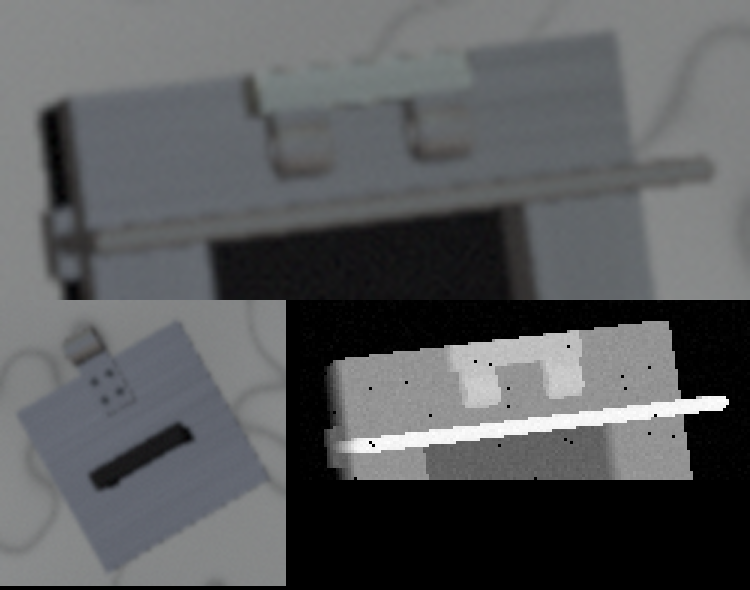

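Bath yaw is about 8.5° and its eye is near (0.567, -0.253). The lid handle is near (0.544, 0.217), yaw about 32°. The depth crop shows the bail and the two-knuckle gap clearly. I'll refine the lid yaw, grasp and lift.

```bash
cat >> h.py <<'E'
def ori(t,s=1):
    y=s*np.array([np.cos(t),np.sin(t),0]); z=np.array([0,0,-1.])
    return R.from_matrix(np.c_[np.cross(y,z),y,z]).as_quat()
E
python3 - <<'E'
from h import *
c=read_camera("top"); w=cloud(c)
m=silhouettes("lid","top")[0]["region"]; p=w[m&(abs(w[...,2]-.004)<.003)]
r=cv2.minAreaRect((p[:,:2]*1000).astype(np.float32)); print(r)
t=np.radians(32.2)
if abs(r[1][0]-r[1][1])<15: 
    a=r[2] if r[2]<60 else r[2]-90
    t=np.radians(a) if 25<a<40 else t
# eroded mask check
print(np.degrees(t))
g=np.array([.5437,.2166])
for s in (1,-1):
    print(s,robot.ik([*g,.30],ori(t,s)),robot.ik([.43,-.27,.2],ori(np.radians(8.5),s)))
E
```

```text
((558.34521484375, 227.10528564453125), (147.71737670898438, 130.2169189453125), 32.08705520629883)
32.2
1 [ 2.05841606e-01  4.38355067e-02  1.72632690e+00 -4.44089210e-16
  1.37143025e+00 -3.56154413e-01] [-7.60742491e-01 -5.78603069e-02  2.01204876e+00 -4.44089210e-16
  1.18740420e+00 -9.09095478e-01]
-1 [ 2.05841606e-01  4.38355067e-02  1.72632690e+00 -4.44089210e-16
  1.37143025e+00  2.78543824e+00] [-7.60742491e-01 -5.78603069e-02  2.01204876e+00 -4.44089210e-16
  1.18740420e+00  2.23249718e+00]
```

```bash
python3 - <<'E'
from h import *
t=np.radians(32.1); g=np.array([.5437,.2166]); q=ori(t)
robot.set_gripper(0.06,60)
robot.move_pose([*g,.26],q)
robot.move_l([*g,.06],rate=.2)
robot.move_l([*g,.018],rate=.06)
robot.set_gripper(0.0,60)
print("w",robot.current_gripper_width(),robot.current_finger_force(),robot.current_ft_force())
robot.move_l([*g,.06],rate=.08)
robot.move_l([*g,.19],rate=.2)
robot.dwell(.2)
print("w",robot.current_gripper_width(),robot.current_finger_force(),robot.current_ft_force(),robot.current_eef_pos(),robot.current_t())
E
```

```text
w 0.012899340999685817 60.81391096115112 [-0.70720857  0.44083314  2.46315679]
w 0.013365989269179953 60.008132457733154 [-0.04204672  0.39865671 -3.7191339 ] [0.54258304 0.2163372  0.18771499] 8.9417
```

Lid held (13.4 mm width, 60 N). Now I'll carry it in front of the bail, high, and look again.

```bash
python3 - <<'E'
from h import *
b=np.radians(8.5); u=np.array([np.cos(b),np.sin(b)]); e=np.array([.567,-.253])
p=e-.09*u-.07*u
robot.move_l([*p,.19],ori(b),rate=.2)
robot.move_l([*p,.125],rate=.12)
robot.dwell(.2)
print(robot.current_eef_pos(),R.from_quat(robot.current_orientation()).as_matrix().round(4),robot.current_ft_force(),robot.current_t())
for n in ["top","scene"]:
    c=read_camera(n); np.savez(f"{n}1.npz",w=cloud(c),f=c["frame"])
    w=cloud(c)
    if n=="top": o=cv2.resize(c["frame"][200:360,330:500],None,fx=2.3,fy=2.3,interpolation=2); A=o
    else: Bm=cv2.resize(c["frame"][90:220,190:350],None,fx=2.5,fy=2.5,interpolation=2)
o=np.zeros((380,800,3),np.uint8); o[:A.shape[0],:A.shape[1]]=A; o[:Bm.shape[0],400:400+Bm.shape[1]]=Bm
cv2.imwrite("pics/pre1.png",o[...,::-1])
E
```

```text
[ 0.40937278 -0.27725568  0.12621413] [[-0.1478  0.989   0.0017]
 [ 0.989   0.1478 -0.0017]
 [-0.0019  0.0014 -1.    ]] [ 0.77055932  0.42170122 -2.80553457] 12.5417
```

View pics/pre1.png

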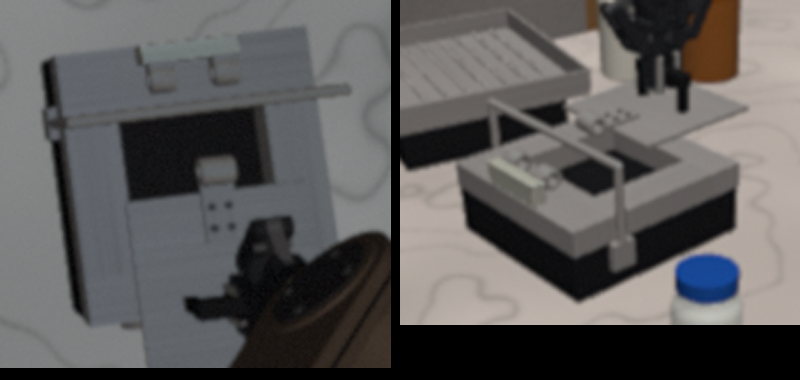

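The top crop shows the lid level in hand in front of the bail, its knuckle at crop (216,168) and the bath's gap centre near (193,75). There is a lateral offset to measure. I'll compute both eyes from the same pictures so calibration errors cancel.

```bash
cat >> h.py <<'E'
b0=np.radians(8.5); U=np.array([np.cos(b0),np.sin(b0)]); V=np.array([-U[1],U[0]]); E0=np.array([.567,-.253])
def loc(w):  # bath-eye-aligned coordinates, mm (x,y along bath axes about nominal eye, z world)
    d=w[...,:2]-E0
    return np.stack([d@U,d@V,w[...,2]],-1)*1000
E
python3 - <<'E'
from h import *
def st(nm,p):
    if len(p)<5: print(nm,len(p)); return
    r=cv2.minAreaRect(p[:,:2].astype(np.float32))
    print(nm,len(p),"mean",p.mean(0).round(1),"medz",np.median(p[:,2]).round(1),"1/99%",np.percentile(p,[1,99],axis=0).round(1).tolist(),"rect",np.round(r[0],1),np.round(r[1],1),round(r[2],1))
for n in ["top","scene"]:
    L=loc(np.load(f"{n}1.npz")["w"]).reshape(-1,3); L=L[~np.isnan(L).any(1)]
    x,y,z=L.T; print(n)
    st("jamb",L[(x>9)&(x<35)&(abs(y)<45)&(z>88)&(z<105)])
    st("knL",L[(x>-14)&(x<9)&(y>5)&(y<45)&(z>88)&(z<108)])
    st("knR",L[(x>-14)&(x<9)&(y<-5)&(y>-45)&(z>88)&(z<108)])
    bl=L[(x>-35)&(x<-12)&(abs(y)<115)&(z>117)&(z<135)]; st("bail",bl)
    q=bl[abs(bl[:,1])<85]; print(" bail slope deg",np.degrees(np.polyfit(q[:,1],q[:,0],1)[0]).round(2))
    st("rim",L[(abs(z-75)<4)&(abs(y)<130)&(x>-80)&(x<40)])
    st("lid knuckle",L[(x<-50)&(x>-92)&(abs(y)<30)&(z>112)&(z<140)])
    pl=L[(x<-84)&(x>-220)&(abs(y)<90)&(abs(z-111)<5)]; st("plate",pl)
    if len(pl)>50:
        co=np.polyfit; A=np.c_[pl[:,:2],np.ones(len(pl))]; print(" plane",np.linalg.lstsq(A,pl[:,2],rcond=None)[0].round(4))
        fe=[]
        for k in np.arange(-55,56,4):
            s=pl[abs(pl[:,1]-k)<2]
            if abs(k)>15 and len(s)>5: fe.append((k,np.percentile(s[:,0],99)))
        fe=np.array(fe); f=np.polyfit(fe[:,0],fe[:,1],1); print(" front edge x at y0, deg",f[1].round(1),np.degrees(f[0]).round(2), "resid",np.std(fe[:,1]-np.polyval(f,fe[:,0])).round(2))
        for sg in (1,-1):
            se=[]
            for k in np.arange(-150,-90,4):
                s=pl[(abs(pl[:,0]-k)<2)]
                if len(s)>5: se.append((k,np.percentile(sg*s[:,1],99)*sg))
            se=np.array(se); f=np.polyfit(se[:,0],se[:,1],1); print(" side",sg,se[:,1].round(1).tolist())
E
```

```text
top
jamb 403 mean [17.6  1.4 97.1] medz 97.2 1/99% [[9.3, -34.5, 90.5], [25.2, 36.1, 101.5]] rect [17.2  0.6] [72.9 16.3] 90.0
knL 145 mean [-0.7 24.9 99.9] medz 100.7 1/99% [[-10.2, 14.8, 88.9], [8.9, 33.1, 105.3]] rect [-0.8 23.8] [18.8 19.4] 89.8
knR 146 mean [ -0.8 -22.  100. ] medz 100.5 1/99% [[-10.3, -32.4, 88.7], [8.7, -13.6, 106.0]] rect [ -0.6 -23.1] [19.8 19.5] 2.8
bail 615 mean [-23.5   1.6 125.3] medz 125.4 1/99% [[-27.5, -97.8, 120.8], [-19.7, 100.4, 128.9]] rect [-23.6   0.2] [  8.  203.7] 0.0
 bail slope deg -0.02
rim 3692 mean [-20.7   1.9  75.2] medz 75.2 1/99% [[-78.6, -94.0, 71.6], [25.4, 94.7, 78.6]] rect [-26.7   3.2] [197.9 106.4] 90.0
lid knuckle 376 mean [-76.8   0.9 120.2] medz 118.7 1/99% [[-91.7, -27.3, 112.2], [-59.7, 25.1, 129.7]] rect [-75.7  -0.4] [57.3 32.6] 89.9
plate 3758 mean [-139.4   20.3  111.9] medz 111.9 1/99% [[-212.3, -62.8, 108.2], [-84.9, 65.2, 115.7]] rect [-149.5    0.2] [131.8 130.8] 89.9
 plane [ 2.500000e-03 -1.800000e-03  1.123378e+02]
 front edge x at y0, deg -85.2 -0.58 resid 0.64
 side 1 [64.7, 64.9, 65.4, 64.8, 64.7, 65.1, 64.4, 
[... 718 characters left out ...]
.3] medz 75.4 1/99% [[-78.2, -96.7, 71.4], [27.7, 95.9, 78.3]] rect [-24.6   0.7] [107.6 202.3] 1.0
lid knuckle 116 mean [-69.8   4.1 119.7] medz 118.6 1/99% [[-91.5, -11.5, 112.1], [-58.1, 18.9, 127.9]] rect [-74.7   7. ] [38.5 33.9] 88.2
plate 934 mean [-142.3   12.7  112. ] medz 112.0 1/99% [[-212.4, -64.6, 108.4], [-84.9, 65.0, 115.8]] rect [-1.499e+02 -1.000e-01] [131.8 133.5] 0.2
 plane [ 1.100000e-03 -6.000000e-03  1.122114e+02]
 front edge x at y0, deg -91.4 4.93 resid 6.95
 side 1 [64.3, 62.8, 63.8, 64.7, 65.0, 63.9, 62.0, 64.2, 64.3, 63.7, 63.6, 63.7, 65.1, 63.6, 64.4]
 side -1 [-46.2, -61.0, -65.3, -60.5, -59.4, -61.8, -63.8, -61.3, -62.8, -57.4, -61.8, -61.0, -64.9, -64.9, -61.7]
```

Bath and lid axes agree within about 0.3° and 0.5 mm laterally. The slide needed is about 69.5 mm, and the final TCP height is about 0.1013. Lower, then slide in slowly with a force check.

```bash
cat >> h.py <<'E'
def goto(xy,z,rate=.05,n=2):
    """line to target, then trim the residual servo error"""
    t=np.array([*xy,z]); cmd=t.copy()
    for i in range(n):
        robot.move_l(cmd,ori(b0),rate=rate if i==0 else .01); robot.dwell(.3)
        err=t-robot.current_eef_pos()
        if np.linalg.norm(err)<4e-4: break
        cmd=cmd+err
    print("pos err mm",(err*1000).round(2),"F",np.round(robot.current_ft_force(),2),"t",round(robot.current_t(),1))
E
python3 - <<'E'
from h import *
p=E0-.16*U
goto(p,.1025,.06)
goto(p+.04*U,.1025,.08)
goto(p+.0685*U,.1015,.04,3)
for n in ["top","scene"]:
    c=read_camera(n); np.savez(f"{n}2.npz",w=cloud(c),f=c["frame"])
    L=loc(cloud(c)).reshape(-1,3); L=L[~np.isnan(L).any(1)]; x,y,z=L.T
    f=lambda m:np.percentile(L[m],[2,98],axis=0).round(1).tolist()+[int(m.sum()),np.median(L[m][:,2]).round(1)]
    print(n,"plate",f((x>-155)&(x<-5)&(abs(y)<80)&(abs(z-87)<4)))
    for nm,lo,hi in [("lidk",-12.2,12.2),("knL",16,31),("knR",-31,-16)]:
        m=(x>-12)&(x<9)&(y>lo)&(y<hi)&(z>96)&(z<112); print(nm,f(m),L[m].mean(0).round(1))
    cut=(slice(200,300),slice(335,495)) if n=="top" else (slice(110,210),slice(200,340))
    a=cv2.resize(c["frame"][cut],(560,400) if n=="scene" else (640,400),interpolation=2)
    cv2.imwrite(f"pics/{n}2.png",a[...,::-1])
E
```

```text
pos err mm [ 0.18 -0.2   0.36] F [-0.11 -0.39 -3.92] t 14.0
pos err mm [ 0.28  0.07 -0.01] F [-0.23 -0.03 -3.57] t 15.0
pos err mm [0.15 0.05 0.  ] F [ 0.55  0.17 -3.41] t 16.1
top plate [[-142.4, -55.3, 84.1], [-17.0, 65.4, 90.5], 2722, np.float64(87.2)]
lidk [[-10.2, -10.2, 96.1], [7.2, 12.0, 105.1], 149, np.float64(101.5)] [ -1.5   1.3 101.1]
knL [[-9.5, 16.4, 97.1], [8.4, 30.8, 105.2], 99, np.float64(101.6)] [ -0.6  23.9 101.3]
knR [[-9.3, -30.5, 96.6], [8.5, -16.2, 104.5], 99, np.float64(101.4)] [ -0.6 -23.6 101.3]
scene plate [[-142.9, -62.1, 84.3], [-16.4, 65.1, 90.1], 909, np.float64(87.6)]
lidk [[-5.7, -11.5, 96.7], [8.8, 10.6, 104.2], 41, np.float64(101.6)] [  3.2   0.2 101. ]
knL [[-4.7, 17.7, 97.9], [8.5, 30.3, 104.7], 26, np.float64(101.8)] [  2.8  24.4 101.5]
knR [[-4.7, -29.8, 96.4], [8.2, -16.1, 103.8], 24, np.float64(102.0)] [  2.8 -21.4 101.5]
```

View pics/top2.png

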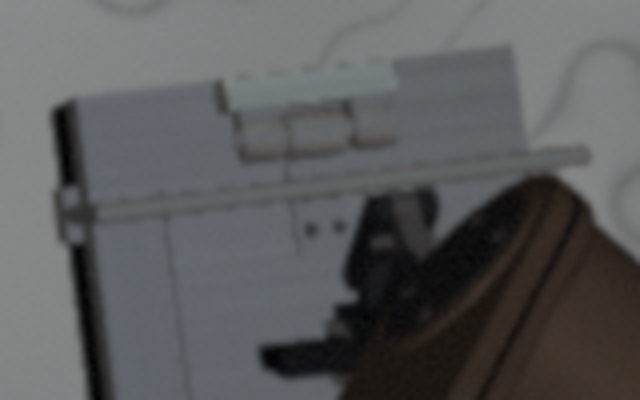

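View pics/scene2.png

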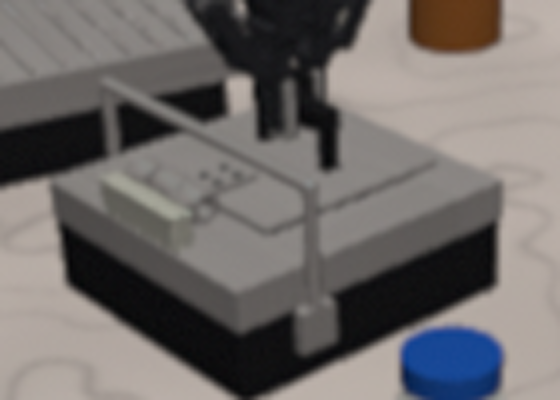

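The top view shows the lid knuckle nested between the bath knuckles (columns 288–350), with the bail line passing in front. The scene view shows the lid level and clear of the rim. Residuals are about 0.5 mm short in x and under 0.5 mm in y and z, so I'll trim +0.5 mm and hand in.

```bash
python3 - <<'E'
from h import *
goto(E0-.16*U+.069*U,.1015,.01,2)
robot.dwell(.5)
print(robot.current_ft_force(),robot.current_finger_force(),robot.current_gripper_width(),np.abs(robot.current_dq()).max())
print(robot.sign_off())
E
```

```text
pos err mm [0.01 0.   0.02] F [-0.29  0.48 -3.67] t 16.8
[-0.10845925  0.06800574 -3.0748165 ] 59.9058598279953 0.013125044052217023 0.0020820022526788617
the job is handed in; nothing more can be done
None
```

The job is handed in: the lid is held still and level in the grip with its knuckle between the bath's two knuckles, holes lined up within about 1 mm by camera and no sign of contact with the bath; sign-off returned no verdict.

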